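# Clear a wedged sample from a tilting tube

## Task

A cast sample is wedged in the bottom of the clear tube. Tip the tube all the way over to its stop, top towards the robot, so that its lower end hangs over the blue tray; then take the red-handled rod from its holder and push it down inside the tube until its black flange sits home on the mouth and the sample drops into the tray. Leave the tube tipped and the rod home in it, do not touch the sample with the fingers, and leave the jar, the green carton and the glass dish where they are.

Things in the scene. Friction and masses are not known exactly. Their poses are not given: they have to be found in the camera images.
- stand: Fixed white tilting stand; origin under the tube's pivot, -x side roughly towards the robot. Base plate x -55 to 125, y -60 to 60, 6 mm thick. Two aluminium uprights 10 mm thick, 20 mm wide, centred at y = -34 and 34, tops at z = 140 mm, carry the tube's pivot at x 0, y 0, z 127 mm (axis along y). A grey foot block (top at z = 49 mm) blocks the upright tube's lower end.
- tube (a joint): Tilt of the clear tube in rad: 0 = upright (the start), 0.40 = tipped to its hard stop, top leaning to the stand's -x side (towards the robot), lower end over the tray. Stiff pivot, about 0.35 N m (8 N at 45 mm above the pivot): it stays where left. It can be pushed over at its top from the far (+x) side.
- tube_mouth (a point): Centre of the tube's open top; z points up along the tube and leans with it, y as the stand's. Clear tube, blue rims, open at both ends, 130 mm long, outside diameter 36 mm (37 at the rims), bore 28 mm. Pivot on the axis 60 mm below the mouth. Two spring catches in the bore, 120 mm below the mouth, hold the sample; pushing it past them takes about 5 to 12 N.
- tray (a point): Centre of the inner floor of the open blue tray fixed on the stand, axes as the stand's: 106 x 110 mm outside, walls 4 mm thick and 26 mm high above the floor.
- sample_center (a point): Centre of the loose orange sample, 24 mm diameter, 40 mm long, tapered at its lower end (z along its length), about 30 g. At the start it is wedged inside the tube's lower end, its centre about 24 mm above the tube's lower end.
- rod_grip (a point): Point on the loose push rod's axis, 27 mm below the top of its handle; z along the rod from tip to handle. Red handle 24 mm diameter, 60 mm long; below it a black flange 37 mm diameter, 6 mm thick, its underside 39 mm below this point; then a steel shaft 19 mm diameter, 136 mm long. About 100 g. Starts upright in the holder.
- rod_tip (a point): Lower end of the push rod's shaft, on its axis, 175 mm below rod_grip.
- holder: Fixed black holder block 64 x 64 x 90 mm, origin at the centre of its underside; a hole 25 mm wide and 80 mm deep in its top holds the rod upright (rod tip 10 mm above the desk, with slight play).
- jar_center (a point): Centre of a loose amber glass jar with white cap and blank label, 60 mm diameter, 85 mm high. Bystander.
- carton_center (a point): Centre of a loose green carton, 70 x 110 x 45 mm. Bystander.
- dish: Loose shallow glass dish, 90 mm diameter, 18 mm high; origin under its centre. Bystander.
Not all that is in view belongs to the job. What is shaped like the stand but pink is not meant. There is more than one size of the part that bears rod_grip; the job needs the larger.

How it is judged:
By the outcome, as a careful person would: the job done as asked, in the order asked, and still so for the second after the job is handed in, with the robot touching nothing.
It also fails if it takes over 58 s, if anything falls off the work surface, if the arm or the gripper's body presses on something with over 40 N, if the wrist force passes 120 N, or if a joint passes its speed limit or range.

## Robot

A 7-joint arm with a two-finger parallel gripper is mounted at the origin on the work surface. World frame = base frame: x ahead of the robot, y to its left, z up, the work surface at z = 0. Lengths are in mm, angles in rad, forces in N, time in s.
With the tool pointing down it reaches from about 400 to 875 mm from the base axis. Payload 4.4 kg.
Tool frame: the origin (TCP) lies at the very end of the fingers, on their centre line; the grasp point (between the pads) lies 19 mm behind it (ctrl.grip_depth is the distance from the TCP to the grasp point, in mm); z points along the fingers, x is the direction in which the jaws open and shut, and the axes are right-handed (so a half turn about z gives the same grasp; the last joint's range is limited). The gripper opens to 85 mm and grips with 20 to 120 N. Pads are 22 mm wide; open, the fingers measure 114 mm over their backs; the gripper's body (76 mm by 85 mm) begins 54 mm behind the grasp point. The pads swing forward as they close: fully open they stand 13 mm farther back than shut.
Start: joints at [-1.189, 0.628, 0.038, 1.517, -0.027, 0.996, -0.02], TCP at [281.419, 585.936, 231.313] pointing down, gripper open.
Joint ranges: [-3.06, 3.06], [-0.37, 2.12], [-1.25, 1.32], [0.18, 2.47], [-1.1, 4.24], [0.23, 1.98], [-2.94, 2.94]. Speed limits (rad/s): [2.57, 2.57, 3.14, 3.14, 3.14, 3.14, 3.14].

## Interface

Orientations are given as [roll, pitch, yaw] about the fixed x, y, z axes, in that order (R = Rz(yaw) Ry(pitch) Rx(roll)).
In Python, from cell import ctrl gives the robot as it stands.
- The arm moves only by the shell command python3 -m creep 'ROWS'. ROWS is JSON, a list of rows, each an object with "hand": the opening, from 0 (shut) to 1 (fully open); "travel": the shift along the tool's x, y, z in cm, a list of three; "angular": the turn, a rotation vector about the tool's x, y, z in degrees, a list of three. In form: [{"hand": hand, "travel": [tx, ty, tz], "angular": [rx, ry, rz]}, ...]. A call has 1 to 20 rows; each row is the pose to reach, as a shift and turn from the pose measured when the call began, along the tool's axes at that moment; what a row does not reach only later rows make up. A row lasts 1/10 s, in which the tool goes at most 50 mm and 8.59 degrees, less where a joint would pass 70% of its speed; a pose out of reach is approached as far as the arm can. A call with a gripper value outside its range is refused whole. The fingers move at their own pace and stop on an object; the grip force is fixed at half the most. Time passes only in rows, so rows that repeat a pose let the fingers close. It gives the time, the measured TCP pose, the force and the opening at its end, in the units of the state.
- ctrl.read_state(): the state, without advancing time (a new reading comes with each control period).
- ctrl.get_image(name): name is "scene" or "side" or "wrist"; returns a dict with "frame" (384x512x3 uint8, red, green, blue), "fx", "fy", "cx", "cy" (pixels), "D" ([k1, k2, p1, p2, k3] as OpenCV has them; the pictures are not rectified), "origin" and "orientation" of the camera in the world. Camera axes: x right, y down, z forward; pixel columns grow to the right and rows downward; lengths in mm; the calibration is good to about 2 mm. A picture is of the moment at which its call begins. There is no depth.
- ctrl.finish_job(): hands the job in, once; it reports no verdict.
Trained networks look in the newest picture that a camera, given by its name, has taken for a name from the list of things; names that differ only in an ending like _2 or _b are one class to them, and where a whole thing is asked for, a point or a joint stands for the part that bears it (a point fixed in the world has none). Each returns a list of dicts, best first, with "confidence" (0 to 1); they miss things now and then, are a little off and sometimes report something else, mostly with a low value. They report only what shows in the picture. A call takes as long as a camera call. They do not tell look-alikes from the thing itself.
- ctrl.regions_of(camera, thing): "region" (384x512 bool, what is visible of it).
- ctrl.spot_point(camera, thing): "at" ([x, y, z] in mm, in world coordinates, good to about 4 mm: a listed point, or the origin of a listed thing).
The state is a dict: "clock": time; "qpos": joint angles; "qd": joint speeds; "tau": joint torques, N m; "eef_pos": TCP position; "tool_rot": TCP orientation; "force": force on the tool from outside, world axes, zero at the start; "torque": the same for the moment, N m; "width": finger opening in mm.
Only numpy, scipy, OpenCV 4.12 (cv2) and the standard library are available. Lean on these libraries where they do the work, as an engineer would, in place of code of your own. Each camera call takes 0.05 s, during which the arm holds its last target. There are 200 camera calls.

## Working session

There is one attempt and no reset: what is moved stays moved. The work goes in short steps, Python scripts to look and compute and a shell command to move; the robot and the scene stay as the last step left them, time stands still between calls to the robot, and variables do not carry over. Pictures are saved under pics/ and viewed, about 8 in all and at most 12, crops included, and the job is handed in when it is done.

```bash
mkdir -p pics; ls; cat > h.py <<'E'
import numpy as np, cv2
from scipy.spatial.transform import Rotation as R
from cell import ctrl
def save(cams,fn):
    ims=[ctrl.get_image(c)['frame'] for c in cams]
    cv2.imwrite('pics/'+fn,np.hstack(ims)[:,:,::-1])
E
python3 - <<'E'
from h import *
s=ctrl.read_state(); print(s)
for c in ['scene','side']:
    im=ctrl.get_image(c); cv2.imwrite(f'pics/{c}0.png',im['frame'][:,:,::-1])
    print(c,im['origin'],im['orientation'],im['fx'],im['cx'],im['cy'],im['D'])
    for t in ['stand','tube','tube_mouth','tray','sample_center','rod_grip','rod_tip','holder','jar_center','carton_center','dish']:
        print(t,[(np.round(d['at']).tolist(),round(d['confidence'],2)) for d in ctrl.spot_point(c,t)[:4]])
E
```

```text
pics
{'clock': 0.0, 'qpos': array([-1.18879885,  0.62933664,  0.03843116,  1.51837964, -0.02700538,
        0.99630717, -0.01998311]), 'qd': array([ 1.48175080e-06, -7.73793570e-04, -3.97401394e-04, -6.65248600e-04,
       -2.26221922e-04,  7.67029274e-05,  1.92644284e-05]), 'tau': array([-2.32614620e-04, -5.63408446e+01,  1.22583356e+00, -1.93441057e+01,
        1.07788263e-02,  1.06957546e-02,  2.34615169e-05]), 'eef_pos': array([281.13031131, 585.35611085, 230.39132473]), 'tool_rot': array([3.14157843e+00, 1.91314461e-03, 1.12302127e+00]), 'force': array([-0.22638192,  0.21227098,  0.02324872]), 'torque': array([0.00336965, 0.01829418, 0.01610545]), 'width': 85.52400202217399}
scene [1158.4373428  -359.98150423  801.50972035] [-2.34425414  0.0164346   1.06648272] 396.19555130046996 254.17187046166987 199.11950706994452 [0.03990007 0.         0.         0.         0.        ]
stand [([382.0, 4.0, -1.0], 0.96), ([660.0, -19.0, 2.0], 0.57)]Traceback (most recent call last):
  File "<stdin>", line 7, in <module>
ValueError: it knows: carton_center, dish, holder, jar_center, rod_grip, rod_tip, sample_center, stand, tray, tube_mouth
```

```bash
python3 - <<'E'
from h import *
for c in ['scene','side']:
    im=ctrl.get_image(c); cv2.imwrite(f'pics/{c}0.png',im['frame'][:,:,::-1])
    print(c,im['origin'],im['orientation'],im['fx'])
    for t in ['stand','tube_mouth','tray','sample_center','rod_grip','rod_tip','holder','jar_center','carton_center','dish']:
        print(t,[(np.round(d['at']).tolist(),round(d['confidence'],2)) for d in ctrl.spot_point(c,t)[:4]])
E
```

```text
scene [1158.4373428  -359.98150423  801.50972035] [-2.34425414  0.0164346   1.06648272] 396.19555130046996
stand [([381.0, 4.0, -0.0], 0.96), ([658.0, -24.0, 1.0], 0.73)]
tube_mouth [([659.0, -23.0, 184.0], 0.91), ([380.0, 8.0, 184.0], 0.79), ([482.0, 248.0, 41.0], 0.55), ([668.0, -290.0, 1.0], 0.4)]
tray [([726.0, -29.0, 14.0], 0.91), ([449.0, 2.0, 12.0], 0.56)]
sample_center []
rod_grip [([521.0, -266.0, 184.0], 0.67), ([558.0, -350.0, 128.0], 0.66)]
rod_tip [([551.0, -351.0, -6.0], 0.76)]
holder [([518.0, -269.0, 2.0], 0.93)]
jar_center [([479.0, 248.0, 40.0], 0.59)]
carton_center [([663.0, 264.0, 25.0], 0.85)]
dish [([665.0, -292.0, -1.0], 0.96)]
side [ 490.99730868 -758.90870656 1056.3446188 ] [-2.46550073  0.0138142  -0.14251696] 470.95222609100034
stand [([386.0, 10.0, 0.0], 0.98), ([657.0, -21.0, 4.0], 0.8)]
tube_mouth [([376.0, 4.0, 189.0], 0.81), ([656.0, -23.0, 186.0], 0.77)]
tray [([726.0, -28.0, 12.0], 0.71), ([450.0, 4.0, 12.0], 0.55), ([664.0, -288.0, 0.0], 0.16)]
sample_center []
rod_grip [([551.0, -352.0, 130.0], 0.79), ([520.0, -267.0, 183.0], 0.74)]
rod_tip [([555.0, -354.0, 1.0], 0.62), ([728.0, -31.0, 13.0], 0.26)]
holder [([520.0, -270.0, -0.0], 0.8), ([662.0, -290.0, -1.0], 0.72)]
jar_center [([481.0, 249.0, 44.0], 0.59)]
carton_center [([669.0, 262.0, 20.0], 0.75), ([517.0, -265.0, 186.0], 0.66)]
dish [([661.0, -288.0, -3.0], 0.89)]
```

View pics/scene0.png

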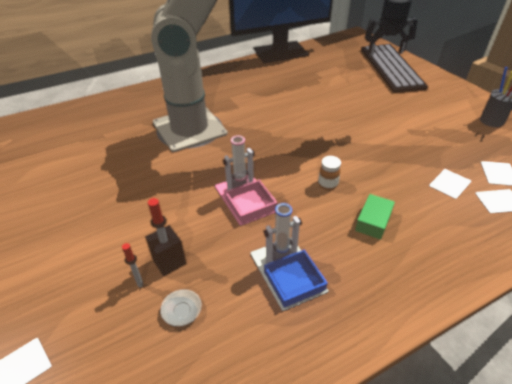

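View pics/side0.png

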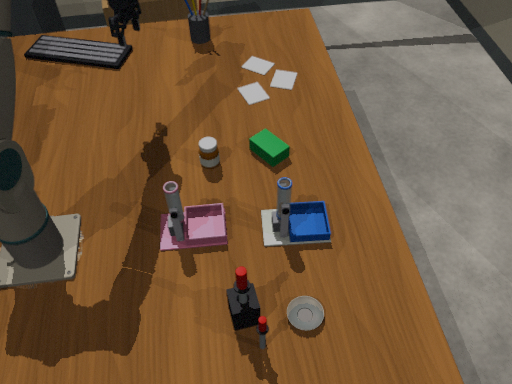

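The scene view shows the blue-tray stand with its tube mouth at about (284,210). The pink decoy's mouth is at (238,140). The large rod is in the holder at (155,205), and the smaller rod is at (128,247). The side view and the networks agree: stand (657,-22), tray (726,-28), yaw about -0.08, and large rod (520,-267) with its grip at z 184. First I'll go above the tray side of the tube with the fingers shut.

```bash
cat >> h.py <<'E'
def rel(p,rpy):
    s=ctrl.read_state(); C=R.from_euler('xyz',s['tool_rot'])
    T=R.from_euler('xyz',rpy) if not isinstance(rpy,R) else rpy
    print('now',s['eef_pos'].round(1),s['tool_rot'].round(3),'t',s['clock'],'F',s['force'].round(1),'w',round(s['width'],1))
    print('travel',(C.inv().apply(np.array(p)-s['eef_pos'])/10).round(2).tolist(),'ang',(C.inv()*T).as_rotvec(degrees=True).round(2).tolist())
E
python3 - <<'E'
from h import *
rel([727,-28,235],[np.pi,0,-0.085])
E
```

```text
now [281.4 586.  231.3] [-3.142 -0.     1.123] t 1.2 F [-0.8  0.4 -0.3] w 85.4
travel [-36.05, 66.75, -0.37] ang [-0.0, -0.0, 69.21]
```

```bash
python3 -m creep '[{"hand":0,"travel":[-6,11,-0.4],"angular":[0,0,12]},{"hand":0,"travel":[-36,66.7,-0.4],"angular":[0,0,69.2]},{"hand":0,"travel":[-36,66.7,-0.4],"angular":[0,0,69.2]},{"hand":0,"travel":[-36,66.7,-0.4],"angular":[0,0,69.2]},{"hand":0,"travel":[-36,66.7,-0.4],"angular":[0,0,69.2]},{"hand":0,"travel":[-36,66.7,-0.4],"angular":[0,0,69.2]},{"hand":0,"travel":[-36,66.7,-0.4],"angular":[0,0,69.2]},{"hand":0,"travel":[-36,66.7,-0.4],"angular":[0,0,69.2]},{"hand":0,"travel":[-36,66.7,-0.4],"angular":[0,0,69.2]},{"hand":0,"travel":[-36,66.7,-0.4],"angular":[0,0,69.2]},{"hand":0,"travel":[-36,66.7,-0.4],"angular":[0,0,69.2]},{"hand":0,"travel":[-36,66.7,-0.4],"angular":[0,0,69.2]},{"hand":0,"travel":[-36,66.7,-0.4],"angular":[0,0,69.2]},{"hand":0,"travel":[-36,66.7,-0.4],"angular":[0,0,69.2]},{"hand":0,"travel":[-36,66.7,-0.4],"angular":[0,0,69.2]},{"hand":0,"travel":[-36,66.7,-0.4],"angular":[0,0,69.2]},{"hand":0,"travel":[-36,66.7,-0.4],"angular":[0,0,69.2]},{"hand":0,"travel":[-36,66.7,-0.4],"angular":[0,0,69.2]}]'
python3 - <<'E'
from h import *
save(['wrist'],'w1.png')
im=ctrl.get_image('wrist'); print(im['origin'],im['orientation'])
for t in ['stand','tube_mouth','tray']:
    print(t,[(np.round(d['at']).tolist(),round(d['confidence'],2)) for d in ctrl.spot_point('wrist',t)[:3]])
rel([720,-27.5,168],[np.pi,0,-0.085])
E
```

```text
clock: 3.0
eef_pos: [726.2, -25.6, 234.9]
tool_rot: [-3.14, 0.001, -0.084]
force: [0.2, 1.1, 0.1]
width: 0.7
[732.21359479  40.99546261 377.24916344] [ 2.87297972e+00  1.92671501e-03 -8.30586853e-02]
stand [([657.0, -25.0, -2.0], 0.63)]
tube_mouth [([660.0, -24.0, 188.0], 0.57)]
tray [([723.0, -31.0, 10.0], 0.81), ([446.0, 8.0, 7.0], 0.79)]
now [726.5 -25.4 235.6] [-3.141 -0.    -0.082] t 3.25 F [1.  0.4 0.6] w 0.1
travel [-0.63, 0.27, 6.76] ang [-0.05, -0.0, 0.14]
```

View pics/w1.png

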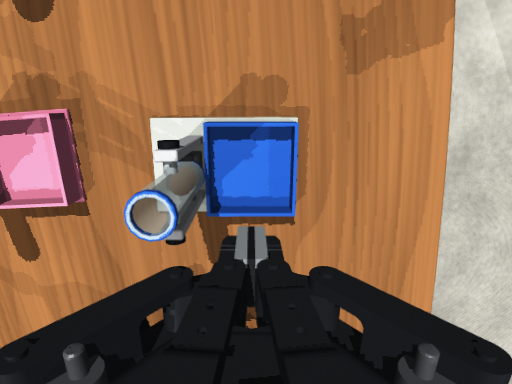

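The wrist view shows the tube mouth at pixel (152,215), the tray square at (204–298, 120–216), and the base plate edges parallel to the image, so the yaw of -0.083 holds. I'll lower beside the tube and measure the mouth from the ring.

```bash
python3 -m creep '[{"hand":0,"travel":[-0.6,0.2,4],"angular":[0,0,0]},{"hand":0,"travel":[-0.8,0.2,6.7],"angular":[0,0,0]},{"hand":0,"travel":[-0.8,0.2,6.7],"angular":[0,0,0]},{"hand":0,"travel":[-0.8,0.2,6.7],"angular":[0,0,0]}]'
cat >> h.py <<'E'
def ray(im,uv,z):
    K=np.array([[im['fx'],0,im['cx']],[0,im['fy'],im['cy']],[0,0,1]])
    n=cv2.undistortPoints(np.array([[uv]],float),K,np.array(im['D']))[0,0]
    d=R.from_euler('xyz',im['orientation']).apply([n[0],n[1],1]); o=np.array(im['origin'])
    return o+d*(z-o[2])/d[2]
E
python3 - <<'E'
from h import *
im=ctrl.get_image('wrist')
im0=dict(im); im0['origin']=[732.2136,40.9955,377.249]; im0['orientation']=[2.87298,0.001927,-0.083059]
print('mouth',ray(im0,(152,215),187)); print('rim L/R',ray(im0,(126,215),187),ray(im0,(178,215),187))
print('plate corner',ray(im0,(150,118),6),ray(im0,(298,117),6))
rel([700,-27,168],[np.pi,0,-0.083])
E
```

```text
clock: 3.65
eef_pos: [718.6, -26.1, 169.2]
tool_rot: [-3.141, -0.0, -0.082]
force: [0.4, -0.4, 0.8]
width: -0.2
mouth [659.82853136 -23.05948079 187.        ]
rim L/R [642.03398301 -21.66158668 187.        ] [677.42483254 -24.45864587 187.        ]
plate corner [609.26842081  39.10736677   6.        ] [787.0054132   25.04864847   6.        ]
now [719.6 -26.5 170.4] [-3.141e+00 -3.000e-03 -8.200e-02] t 3.7 F [ 0.6 -0.7  0.4] w -0.3
travel [-1.95, 0.21, 0.23] ang [-0.04, -0.16, 0.07]
```

```bash
python3 -m creep '[{"hand":0,"travel":[-1.5,0.2,0.2],"angular":[0,0,0]},{"hand":0,"travel":[-2.4,0.2,0.2],"angular":[0,0,0]},{"hand":0,"travel":[-2.7,0.2,0.2],"angular":[0,0,0]},{"hand":0,"travel":[-3.0,0.2,0.2],"angular":[0,0,0]},{"hand":0,"travel":[-3.3,0.2,0.2],"angular":[0,0,0]},{"hand":0,"travel":[-3.6,0.2,0.2],"angular":[0,0,0]},{"hand":0,"travel":[-3.8,0.2,0.2],"angular":[0,0,0]},{"hand":0,"travel":[-3.8,0.2,0.2],"angular":[0,0,0]}]'
```

```text
clock: 4.5
eef_pos: [685.5, -25.5, 170.3]
tool_rot: [-3.141, -0.012, -0.081]
force: [5.6, -0.0, 3.5]
width: -0.2
```

```bash
python3 -m creep '[{"hand":0,"travel":[-0.5,0,0.1],"angular":[0,0,0]},{"hand":0,"travel":[-0.8,0,0.1],"angular":[0,0,0]},{"hand":0,"travel":[-1.1,0,0.1],"angular":[0,0,0]},{"hand":0,"travel":[-1.3,0,0.1],"angular":[0,0,0]},{"hand":0,"travel":[-1.3,0,0.1],"angular":[0,0,0]}]'
```

```text
clock: 5.0
eef_pos: [677.2, -24.8, 171.8]
tool_rot: [-3.141, -0.023, -0.081]
force: [6.7, 0.6, 5.1]
width: -0.1
```

```bash
python3 -m creep '[{"hand":0,"travel":[-0.6,0,0.3],"angular":[0,0,0]},{"hand":0,"travel":[-0.9,0,0.4],"angular":[0,0,0]},{"hand":0,"travel":[-1.1,0,0.4],"angular":[0,0,0]},{"hand":0,"travel":[-1.2,0,0.4],"angular":[0,0,0]},{"hand":0,"travel":[-1.2,0,0.4],"angular":[0,0,0]}]'
```

```text
clock: 5.5
eef_pos: [670.6, -24.4, 170.9]
tool_rot: [-3.141, -0.035, -0.081]
force: [5.9, -0.6, 7.3]
width: -0.1
```

```bash
python3 -m creep '[{"hand":0,"travel":[-0.6,0,0.3],"angular":[0,0,0]},{"hand":0,"travel":[-0.9,0,0.4],"angular":[0,0,0]},{"hand":0,"travel":[-1.1,0,0.4],"angular":[0,0,0]},{"hand":0,"travel":[-1.1,0,0.4],"angular":[0,0,0]}]'
python3 - <<'E'
from h import *
im=ctrl.get_image('side'); f=im['frame']; cv2.imwrite('pics/s2.png',cv2.resize(f[120:270,210:360],None,fx=4,fy=4,interpolation=cv2.INTER_CUBIC)[:,:,::-1])
print([(np.round(d['at']).tolist(),round(d['confidence'],2)) for d in ctrl.spot_point('side','tube_mouth')[:3]])
print([(np.round(d['at']).tolist(),round(d['confidence'],2)) for d in ctrl.spot_point('scene','tube_mouth')[:3]])
E
```

```text
clock: 5.9
eef_pos: [667.1, -24.1, 170.7]
tool_rot: [-3.141, -0.052, -0.081]
force: [9.8, -1.1, 7.8]
width: -0.0
[([380.0, 7.0, 190.0], 0.89), ([633.0, -22.0, 183.0], 0.72)]
[([659.0, -23.0, 184.0], 0.91), ([380.0, 8.0, 184.0], 0.79), ([482.0, 248.0, 41.0], 0.55)]
```

View pics/s2.png

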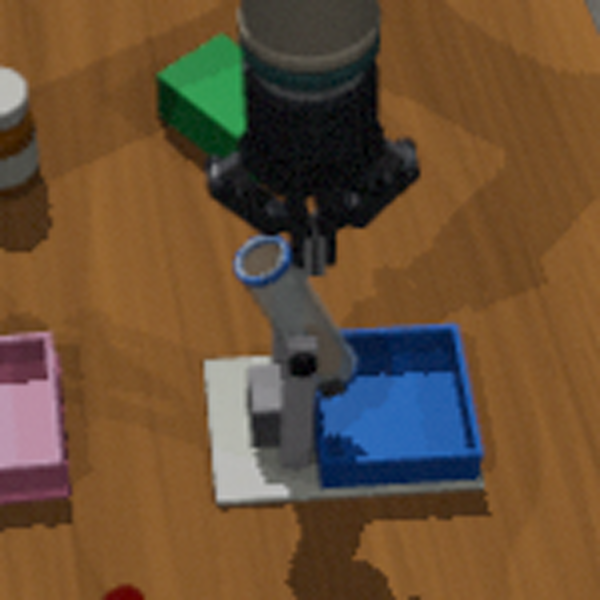

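The side crop shows the tube leaning toward the robot (mouth at crop pixel (263,258)), with its lower end over the tray. I'll press a little further to confirm the stop.

```bash
python3 -m creep '[{"hand":0,"travel":[-1.0,0,0.3],"angular":[0,0,0]},{"hand":0,"travel":[-1.6,0,0.4],"angular":[0,0,0]},{"hand":0,"travel":[-2.0,0,0.4],"angular":[0,0,0]},{"hand":0,"travel":[-2.2,0,0.4],"angular":[0,0,0]},{"hand":0,"travel":[-2.2,0,0.4],"angular":[0,0,0]}]'
```

```text
clock: 6.55
eef_pos: [666.6, -24.1, 171.8]
tool_rot: [3.14, -0.097, -0.08]
force: [39.4, -3.5, -12.5]
width: 0.2
```

The stop is confirmed: the force rose to 39 N with no further motion. Next I'll back off, rise, and move above the rod with the hand open.

```bash
python3 -m creep '[{"hand":0,"travel":[3,0,0],"angular":[0,0,0]},{"hand":0,"travel":[4,0,0],"angular":[0,0,0]},{"hand":0,"travel":[4,0,-3],"angular":[0,5.5,0]},{"hand":0,"travel":[4,0,-10],"angular":[0,5.5,0]},{"hand":0,"travel":[4,0,-10],"angular":[0,5.5,0]}]'
python3 - <<'E'
from h import *
rel([520,-267,270],[np.pi,0,-0.08])
E
```

```text
clock: 7.05
eef_pos: [697.3, -27.0, 279.0]
tool_rot: [3.14, -0.198, -0.081]
force: [2.1, 0.2, 0.3]
width: -0.2
now [697.3 -27.  279. ] [ 3.14  -0.198 -0.081] t 7.05 F [2.1 0.2 0.3] w -0.2
travel [-15.61, 25.36, -2.15] ang [0.12, -11.33, -0.05]
```

```bash
python3 -m creep '[{"hand":0.8,"travel":[-3,5,-2],"angular":[0,-5,0]},{"hand":0.8,"travel":[-15.6,25.4,-2.2],"angular":[0,-11.3,0]},{"hand":0.8,"travel":[-15.6,25.4,-2.2],"angular":[0,-11.3,0]},{"hand":0.8,"travel":[-15.6,25.4,-2.2],"angular":[0,-11.3,0]},{"hand":0.8,"travel":[-15.6,25.4,-2.2],"angular":[0,-11.3,0]},{"hand":0.8,"travel":[-15.6,25.4,-2.2],"angular":[0,-11.3,0]},{"hand":0.8,"travel":[-15.6,25.4,-2.2],"angular":[0,-11.3,0]},{"hand":0.8,"travel":[-15.6,25.4,-2.2],"angular":[0,-11.3,0]},{"hand":0.8,"travel":[-15.6,25.4,-2.2],"angular":[0,-11.3,0]},{"hand":0.8,"travel":[-15.6,25.4,-2.2],"angular":[0,-11.3,0]}]'
python3 - <<'E'
from h import *
ims={c:ctrl.get_image(c) for c in ['wrist','side']}
cv2.imwrite('pics/w3.png',np.hstack([ims['wrist']['frame'],cv2.resize(ims['side']['frame'][60:252,190:370],(360,384))])[:,:,::-1][:,:800])
for c,im in ims.items():
  for t in ['rod_grip','holder','tube_mouth']: print(c,t,[(np.round(d['at']).tolist(),round(d['confidence'],2)) for d in ctrl.spot_point(c,t)[:3]])
print(ims['wrist']['origin'],ims['wrist']['orientation'])
rel([520,-267,166],[np.pi,0,-0.08])
E
```

```text
clock: 8.05
eef_pos: [521.2, -265.6, 270.3]
tool_rot: [3.14, -0.001, -0.078]
force: [-0.7, 0.8, 0.6]
width: 68.3
wrist rod_grip [([522.0, -264.0, 186.0], 0.75), ([552.0, -351.0, 128.0], 0.63), ([516.0, -268.0, -3.0], 0.41)]
wrist holder [([518.0, -269.0, -1.0], 0.77)]
wrist tube_mouth []
side rod_grip [([551.0, -353.0, 133.0], 0.71), ([520.0, -267.0, 185.0], 0.65)]
side holder [([518.0, -267.0, 2.0], 0.68), ([670.0, 265.0, 19.0], 0.31), ([660.0, -288.0, -0.0], 0.17)]
side tube_mouth [([379.0, 6.0, 187.0], 0.83), ([630.0, -19.0, 179.0], 0.67)]
[ 526.75047021 -199.47151789  412.26056619] [ 2.86988986e+00  1.37060826e-04 -7.86888384e-02]
now [ 520.1 -267.2  270.4] [ 3.14  -0.    -0.081] t 8.45 F [-0.5 -0.  -1. ] w 68.5
travel [-0.01, -0.04, 10.44] ang [0.11, -0.02, -0.04]
```

View pics/w3.png

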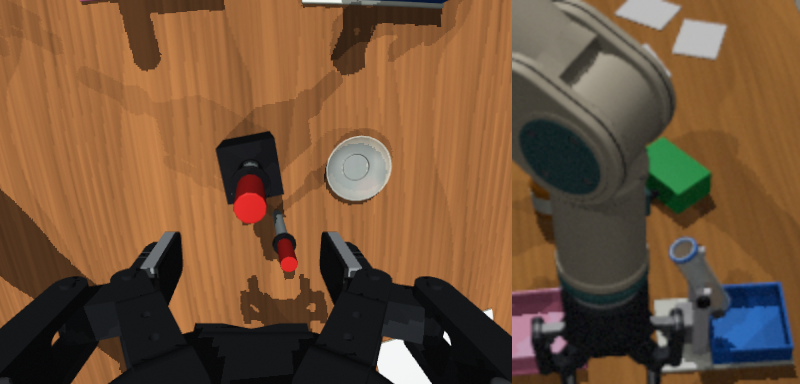

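The wrist view shows the large handle top at (250,208), midway between the fingers. In the side half the tube is still tipped.

```bash
python3 - <<'E'
from h import *
im=ctrl.get_image('wrist'); print(ray(im,(250,208),212)); rel([520,-267,166],[np.pi,0,-0.08])
E
python3 -m creep '[{"hand":0.8,"travel":[0,0,4],"angular":[0,0,0]},{"hand":0.8,"travel":[0,0,8],"angular":[0,0,0]},{"hand":0.8,"travel":[0,0,10],"angular":[0,0,0]},{"hand":0.8,"travel":[0,0,10.4],"angular":[0,0,0]},{"hand":0.8,"travel":[0,0,10.4],"angular":[0,0,0]}]'
```

```text
[ 519.62038145 -269.66564347  212.        ]
now [ 520.1 -267.3  270.4] [ 3.14  -0.    -0.081] t 8.5 F [-0.1  0.9  0.6] w 68.1
travel [-0.01, -0.05, 10.44] ang [0.11, -0.02, -0.05]
clock: 9.0
eef_pos: [520.0, -267.6, 166.3]
tool_rot: [3.14, 0.0, -0.081]
force: [0.6, 0.4, 0.8]
width: 68.2
```

```bash
python3 -m creep '[{"hand":0.5,"travel":[0,0.1,0],"angular":[0,0,0]},{"hand":0,"travel":[0,0.1,0],"angular":[0,0,0]},{"hand":0,"travel":[0,0.1,0],"angular":[0,0,0]},{"hand":0,"travel":[0,0.1,0],"angular":[0,0,0]},{"hand":0,"travel":[0,0.1,0],"angular":[0,0,0]},{"hand":0,"travel":[0,0.1,0],"angular":[0,0,0]},{"hand":0,"travel":[0,0.1,0],"angular":[0,0,0]}]'
```

```text
clock: 9.7
eef_pos: [520.5, -269.1, 167.6]
tool_rot: [3.139, -0.002, -0.081]
force: [-0.1, 0.5, 6.7]
width: 22.7
```

```bash
python3 -m creep '[{"hand":0,"travel":[0,0,-3],"angular":[0,0,0]},{"hand":0,"travel":[0,0,-7],"angular":[0,0,0]},{"hand":0,"travel":[0,0,-11],"angular":[0,0,0]},{"hand":0,"travel":[0,0,-15],"angular":[0,0,0]},{"hand":0,"travel":[0,0,-19],"angular":[0,0,0]},{"hand":0,"travel":[0,0,-22],"angular":[0,0,0]},{"hand":0,"travel":[0,0,-22],"angular":[0,0,0]},{"hand":0,"travel":[0,0,-22],"angular":[0,0,0]}]'
cat >> h.py <<'E'
P=np.array([659.,-23.5,127.]); yaw=-0.08; th=0.40
def goal(gap,th=th):
    """TCP pose with rod tip `gap` mm above (-: inside) the mouth along the tube"""
    S=R.from_euler('z',yaw); u=S.apply([-np.sin(th),0,np.cos(th)])
    m=P+60*u; grip=m+u*(gap+175)
    rot=S*R.from_euler('y',-th)*R.from_euler('x',np.pi)
    return grip-19*u, rot, m, u
E
python3 - <<'E'
from h import *
p,r,m,u=goal(40); print(p,m,u,r.as_euler('xyz')); rel(p,r)
E
```

```text
clock: 10.5
eef_pos: [520.1, -268.4, 387.8]
tool_rot: [3.139, -0.002, -0.081]
force: [-0.4, 0.8, -1.1]
width: 22.7
[559.62774577 -15.5332166  362.79161446] [635.70962792 -21.63278514 182.26365964] [-0.38817287  0.03112025  0.92106099] [ 3.14159265 -0.4        -0.08      ]
now [ 520.1 -268.4  387.8] [ 3.139e+00 -2.000e-03 -8.100e-02] t 10.5 F [-0.4  0.8 -1.1] w 22.7
travel [1.89, -25.53, 2.44] ang [0.16, 22.78, -0.03]
```

```bash
python3 -m creep '[{"hand":0,"travel":[0.3,-3,0],"angular":[0,3,0]},{"hand":0,"travel":[0.7,-7.5,0.3],"angular":[0,9,0]},{"hand":0,"travel":[1,-12,0.8],"angular":[0,15,0]},{"hand":0,"travel":[1.4,-16.5,1.5],"angular":[0,20,0]},{"hand":0,"travel":[1.7,-20.5,2],"angular":[0.1,22.8,0]},{"hand":0,"travel":[1.9,-24,2.4],"angular":[0.1,22.8,0]},{"hand":0,"travel":[1.9,-25.5,2.4],"angular":[0.1,22.8,0]},{"hand":0,"travel":[1.9,-25.5,2.4],"angular":[0.1,22.8,0]},{"hand":0,"travel":[1.9,-25.5,2.4],"angular":[0.1,22.8,0]},{"hand":0,"travel":[1.9,-25.5,2.4],"angular":[0.1,22.8,0]}]'
python3 - <<'E'
from h import *
p,r,m,u=goal(40); rel(p,r)
for c in ['side','scene','wrist']:
  im=ctrl.get_image(c); f=im['frame']
  cv2.imwrite(f'pics/{c}4.png',f[:,:,::-1])
  for t in ['rod_tip','rod_grip','tube_mouth']: print(c,t,[(np.round(d['at']).tolist(),round(d['confidence'],2)) for d in ctrl.spot_point(c,t)[:3]])
s=ctrl.read_state(); q=R.from_euler('xyz',s['tool_rot']).apply([0,0,1]); print('tip',s['eef_pos']+156*q,'mouth',m)
a=cv2.imread('pics/side4.png')[80:260,200:360]; b=cv2.imread('pics/scene4.png')[130:310,200:360]
cv2.imwrite('pics/v4.png',np.hstack([cv2.resize(x,(400,450),interpolation=cv2.INTER_CUBIC) for x in (a,b)]))
E
```

```text
clock: 11.5
eef_pos: [559.2, -17.5, 362.5]
tool_rot: [3.14, -0.399, -0.083]
force: [-0.2, -0.1, -1.2]
width: 22.6
now [559.2 -17.5 362.5] [ 3.14  -0.399 -0.083] t 11.5 F [-0.2 -0.1 -1.2] w 22.6
travel [0.04, -0.2, -0.01] ang [0.15, 0.06, -0.13]
side rod_tip [([620.0, -20.0, 218.0], 0.97), ([555.0, -353.0, 2.0], 0.67)]
side rod_grip [([552.0, -15.0, 381.0], 0.97), ([551.0, -351.0, 129.0], 0.5)]
side tube_mouth [([379.0, 10.0, 190.0], 0.78), ([635.0, -22.0, 183.0], 0.73), ([484.0, 252.0, 42.0], 0.4)]
scene rod_tip [([622.0, -25.0, 218.0], 0.83)]
scene rod_grip [([554.0, -346.0, 129.0], 0.76), ([553.0, -14.0, 378.0], 0.71), ([620.0, -20.0, 218.0], 0.65)]
scene tube_mouth [([637.0, -23.0, 181.0], 0.92), ([379.0, 7.0, 187.0], 0.59), ([667.0, -290.0, -1.0], 0.16)]
wrist rod_tip [([657.0, -23.0, -1.0], 0.71), ([619.0, -19.0, 220.0], 0.59)]
wrist rod_grip [([558.0, -12.0, 380.0], 0.69)]
wrist tube_mouth [([632.0, -21.0, 181.0], 0.97)]
tip [620.32565499 -20.76633001 219.56305927] mouth [635.70962792 -21.63278514 182.26365964]
```

View pics/v4.png

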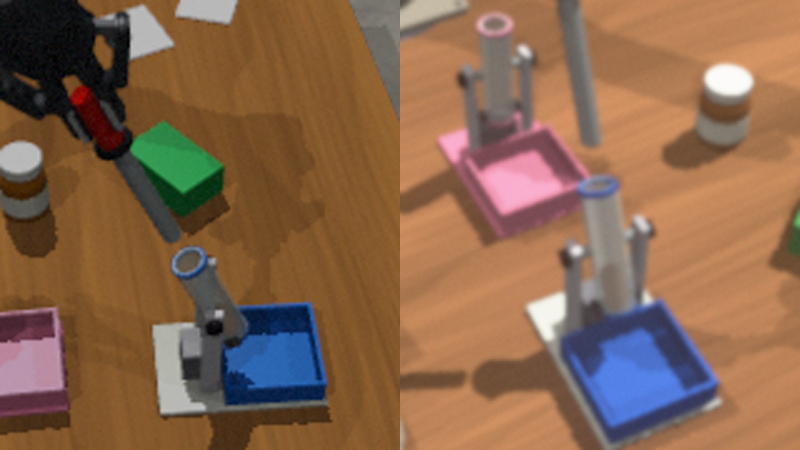

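Both views show the rod tip in line with the leaning tube's mouth (side: tip (172,238), mouth (190,262)). The networks put the tip and mouth within about 1 mm of the planned axis. I'll start inserting.

```bash
python3 -m creep '[{"hand":0,"travel":[0,-0.1,1.5],"angular":[0,0,0]},{"hand":0,"travel":[0,-0.1,3],"angular":[0,0,0]},{"hand":0,"travel":[0,-0.1,4],"angular":[0,0,0]},{"hand":0,"travel":[0,-0.1,5],"angular":[0,0,0]},{"hand":0,"travel":[0,-0.1,6],"angular":[0,0,0]},{"hand":0,"travel":[0,-0.1,6.5],"angular":[0,0,0]},{"hand":0,"travel":[0,-0.1,6.5],"angular":[0,0,0]}]'
python3 - <<'E'
from h import *
p,r,m,u=goal(-85); rel(p,r)
E
```

```text
clock: 12.8
eef_pos: [584.9, -17.0, 302.5]
tool_rot: [3.14, -0.399, -0.08]
force: [0.3, 0.5, -0.9]
width: 22.6
now [584.9 -17.  302.5] [ 3.14  -0.399 -0.08 ] t 12.8 F [ 0.3  0.5 -0.9] w 22.6
travel [0.02, 0.05, 5.97] ang [0.08, 0.05, -0.02]
```

```bash
python3 -m creep '[{"hand":0,"travel":[0,0,1.5],"angular":[0,0,0]},{"hand":0,"travel":[0,0,3],"angular":[0,0,0]},{"hand":0,"travel":[0,0,4.5],"angular":[0,0,0]},{"hand":0,"travel":[0,0,5.5],"angular":[0,0,0]},{"hand":0,"travel":[0,0,6],"angular":[0,0,0]},{"hand":0,"travel":[0,0,6],"angular":[0,0,0]}]'
python3 - <<'E'
from h import *
p,r,m,u=goal(-136); rel(p,r)
E
```

```text
clock: 13.4
eef_pos: [608.4, -19.0, 247.2]
tool_rot: [3.14, -0.399, -0.081]
force: [-0.2, -0.6, -1.7]
width: 22.8
now [608.4 -19.  247.2] [ 3.14  -0.399 -0.081] t 13.4 F [-0.2 -0.6 -1.7] w 22.8
travel [0.0, 0.04, 5.05] ang [0.08, 0.04, -0.03]
```

```bash
python3 -m creep '[{"hand":0,"travel":[0,0,1],"angular":[0,0,0]},{"hand":0,"travel":[0,0,1.6],"angular":[0,0,0]},{"hand":0,"travel":[0,0,2.2],"angular":[0,0,0]},{"hand":0,"travel":[0,0,2.8],"angular":[0,0,0]},{"hand":0,"travel":[0,0,3.4],"angular":[0,0,0]},{"hand":0,"travel":[0,0,4],"angular":[0,0,0]},{"hand":0,"travel":[0,0,4],"angular":[0,0,0]}]'
python3 - <<'E'
from h import *
p,r,m,u=goal(-136); rel(p,r)
E
```

```text
clock: 14.1
eef_pos: [623.2, -21.0, 208.8]
tool_rot: [3.139, -0.397, -0.081]
force: [0.2, -1.9, -2.4]
width: 22.6
now [623.2 -21.  208.8] [ 3.139 -0.397 -0.081] t 14.1 F [ 0.2 -1.9 -2.4] w 22.6
travel [0.12, -0.04, 0.94] ang [0.14, 0.19, -0.05]
```

```bash
python3 -m creep '[{"hand":0,"travel":[0.05,0,0.4],"angular":[0,0,0]},{"hand":0,"travel":[0.1,0,0.7],"angular":[0,0.1,0]},{"hand":0,"travel":[0.1,0,1.0],"angular":[0,0.1,0]},{"hand":0,"travel":[0.1,0,1.2],"angular":[0,0.1,0]},{"hand":0,"travel":[0.1,0,1.4],"angular":[0,0.1,0]},{"hand":0,"travel":[0.1,0,1.4],"angular":[0,0.1,0]}]'
python3 - <<'E'
from h import *
p,r,m,u=goal(-136); rel(p,r); print(ctrl.read_state()['force']@u)
E
```

```text
clock: 14.7
eef_pos: [627.9, -21.7, 202.3]
tool_rot: [-3.141, -0.401, -0.083]
force: [-33.8, 0.3, 55.9]
width: 22.5
now [627.9 -21.7 202.3] [-3.141 -0.401 -0.083] t 14.7 F [-33.8   0.3  55.9] w 22.5
travel [-0.06, -0.07, 0.15] ang [0.01, -0.07, -0.14]
64.57367053065772
```

The axial force rose to 65 N where the flange should meet the mouth. I'll ease off the press and look before letting go.

```bash
python3 -m creep '[{"hand":0,"travel":[0,0,0.3],"angular":[0,0,0]},{"hand":0,"travel":[0,0,0.1],"angular":[0,0,0]},{"hand":0,"travel":[0,0,0],"angular":[0,0,0]}]'
python3 - <<'E'
from h import *
for c in ['side','scene']:
  im=ctrl.get_image(c); f=im['frame']
  cv2.imwrite(f'pics/{c}5.png',f[:,:,::-1])
  for t in ['sample_center','rod_grip','tube_mouth']: print(c,t,[(np.round(d['at']).tolist(),round(d['confidence'],2)) for d in ctrl.spot_point(c,t)[:2]])
a=cv2.imread('pics/side5.png')[120:260,225:345]; b=cv2.imread('pics/scene5.png')[170:310,230:350]
cv2.imwrite('pics/v5.png',np.hstack([cv2.resize(x,(400,466),interpolation=cv2.INTER_CUBIC) for x in (a,b)]))
print(ctrl.read_state()['force'])
E
```

```text
clock: 15.0
eef_pos: [627.4, -21.7, 202.9]
tool_rot: [-3.14, -0.401, -0.083]
force: [-3.5, -1.7, 3.7]
width: 22.8
side sample_center [([717.0, -22.0, 24.0], 0.48)]
side rod_grip [([618.0, -21.0, 217.0], 0.67), ([550.0, -350.0, 130.0], 0.59)]
side tube_mouth [([634.0, -18.0, 183.0], 0.81), ([379.0, 8.0, 188.0], 0.7)]
scene sample_center [([720.0, -26.0, 25.0], 0.74), ([666.0, 265.0, 25.0], 0.7)]
scene rod_grip [([554.0, -351.0, 130.0], 0.74), ([624.0, -20.0, 221.0], 0.65)]
scene tube_mouth [([377.0, 8.0, 186.0], 0.76), ([637.0, -23.0, 179.0], 0.74)]
[-8.35768861 -1.12021075 11.68496529]
```

View pics/v5.png

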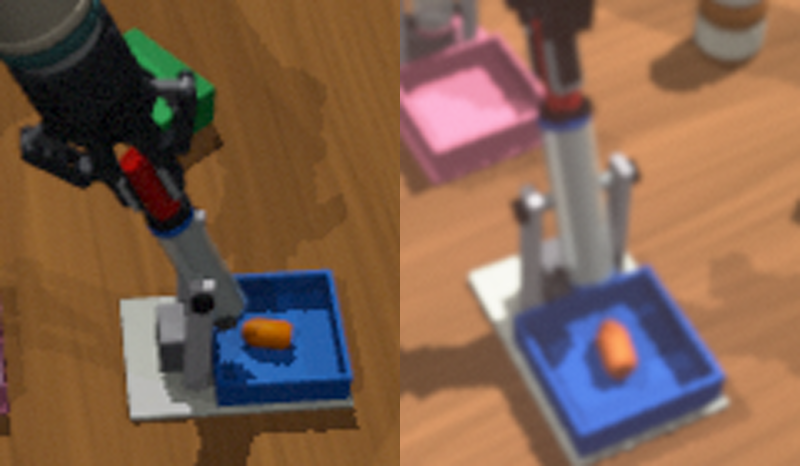

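The sample lies in the tray (side crop (267,333)) and the flange sits on the blue rim (side crop (172,220)). I'll open and back off along the rod.

```bash
python3 -m creep '[{"hand":0.2,"travel":[0,0,0],"angular":[0,0,0]},{"hand":0.5,"travel":[0,0,0],"angular":[0,0,0]},{"hand":0.7,"travel":[0,0,0],"angular":[0,0,0]},{"hand":0.7,"travel":[0,0,0],"angular":[0,0,0]},{"hand":0.7,"travel":[0,0,0],"angular":[0,0,0]},{"hand":0.7,"travel":[0,0,-2],"angular":[0,0,0]},{"hand":0.7,"travel":[0,0,-5],"angular":[0,0,0]},{"hand":0.7,"travel":[0,0,-9],"angular":[0,0,0]},{"hand":0.7,"travel":[0,0,-14],"angular":[0,0,0]},{"hand":0.7,"travel":[0,0,-16],"angular":[0,0,0]},{"hand":0.7,"travel":[0,0,-16],"angular":[0,0,0]},{"hand":0.7,"travel":[0,0,-16],"angular":[0,0,0]}]'
python3 - <<'E'
from h import *
for c in ['side','scene']:
  im=ctrl.get_image(c); f=im['frame']
  cv2.imwrite(f'pics/{c}6.png',f[:,:,::-1])
  for t in ['sample_center','rod_grip','tube_mouth','jar_center','carton_center','dish']: print(c,t,[(np.round(d['at']).tolist(),round(d['confidence'],2)) for d in ctrl.spot_point(c,t)[:2]])
a=cv2.imread('pics/side6.png')[120:260,225:345]; b=cv2.imread('pics/scene6.png')[170:310,230:350]
cv2.imwrite('pics/v6.png',np.hstack([cv2.resize(x,(400,466),interpolation=cv2.INTER_CUBIC) for x in (a,b)]))
print(ctrl.read_state()['force'])
E
```

```text
clock: 16.6
eef_pos: [565.2, -16.3, 350.1]
tool_rot: [-3.14, -0.401, -0.082]
force: [0.1, -0.1, 0.3]
width: 59.8
side sample_center [([720.0, -23.0, 24.0], 0.44)]
side rod_grip [([612.0, -18.0, 216.0], 0.83), ([550.0, -349.0, 130.0], 0.65)]
side tube_mouth [([637.0, -20.0, 181.0], 0.81), ([379.0, 4.0, 189.0], 0.81)]
side jar_center [([480.0, 247.0, 45.0], 0.68)]
side carton_center [([672.0, 262.0, 20.0], 0.93)]
side dish [([661.0, -291.0, -1.0], 0.79)]
scene sample_center [([721.0, -24.0, 24.0], 0.63)]
scene rod_grip [([554.0, -347.0, 127.0], 0.84), ([617.0, -23.0, 217.0], 0.76)]
scene tube_mouth [([637.0, -21.0, 182.0], 0.87), ([378.0, 7.0, 185.0], 0.84)]
scene jar_center [([479.0, 246.0, 40.0], 0.86)]
scene carton_center [([725.0, -32.0, 13.0], 0.38)]
scene dish [([668.0, -292.0, 3.0], 0.97)]
[0.1628403  0.14627419 0.93524165]
```

View pics/v6.png

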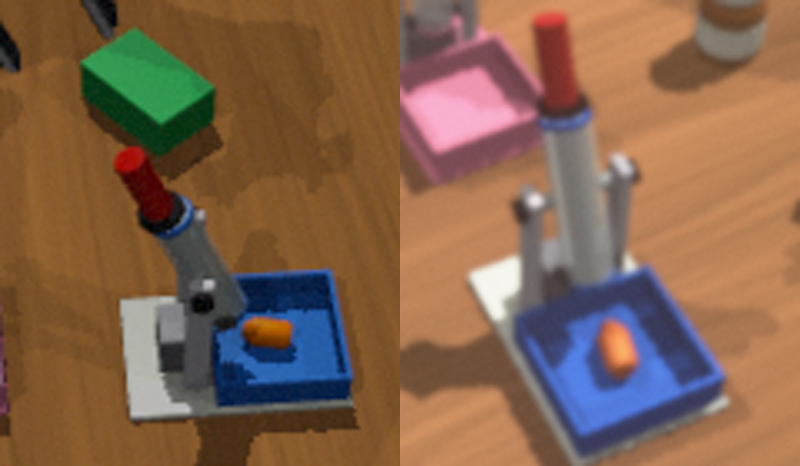

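The flange is seated and the sample is in the tray. I'll check with the wrist camera that pressing did not shift the tilt, comparing the rim before and after.

```bash
python3 - <<'E'
from h import *
im=ctrl.get_image('wrist'); f=im['frame'][:,:,::-1].copy(); cv2.imwrite('pics/wrist6.png',f); w4=cv2.imread('pics/wrist4.png')
print([(np.round(d['at'],1).tolist(),round(d['confidence'],2)) for d in ctrl.spot_point('wrist','tube_mouth')[:1]])
# camera pose in tool frame -> pose at picture 4
s=ctrl.read_state(); C=R.from_euler('xyz',s['tool_rot']); cr=R.from_euler('xyz',im['orientation'])
t=C.inv().apply(np.array(im['origin'])-s['eef_pos']); q=C.inv()*cr
C4=R.from_euler('xyz',[3.14,-0.399,-0.083]); 
cams={'now':(np.array(im['origin']),cr,f),'w4':(np.array([559.2,-17.5,362.5])+C4.apply(t),C4*q,w4)}
K=np.array([[im['fx'],0,im['cx']],[0,im['fy'],im['cy']],[0,0,1]]); out=[]
for k,(o,r,img) in cams.items():
    img=img.copy()
    for th_,col in ((0.40,(0,255,0)),(0.34,(0,0,255))):
        p,_,m,u=goal(0,th_); S=R.from_euler('z',yaw); n=S.apply([np.cos(th_),0,np.sin(th_)]); y=S.apply([0,1,0])
        a=np.linspace(0,2*np.pi,60)[:,None]
        pts=m+18.5*(np.cos(a)*n+np.sin(a)*y)
        px=cv2.projectPoints(pts,r.inv().as_rotvec(),-r.inv().apply(o),K,np.array(im['D']))[0][:,0]
        c=px.mean(0)
        img=img if col==(0,0,255) else cv2.resize(img,None,fx=4,fy=4,interpolation=cv2.INTER_CUBIC)
        cv2.polylines(img,[np.int32(px*4+2)],True,col,1)
    x,yv=np.int32(c*4); out.append(cv2.copyMakeBorder(img,0,400,0,0,cv2.BORDER_CONSTANT)[max(0,yv-250):max(0,yv-250)+500,max(0,x-200):max(0,x-200)+400])
    print(k,c)
cv2.imwrite('pics/v7.png',np.hstack(out))
E
```

```text
[([634.7, -21.8, 185.1], 0.66)]
now [254.00340735 168.1980155 ]
w4 [254.83529465 164.28121726]
```

View pics/v7.png

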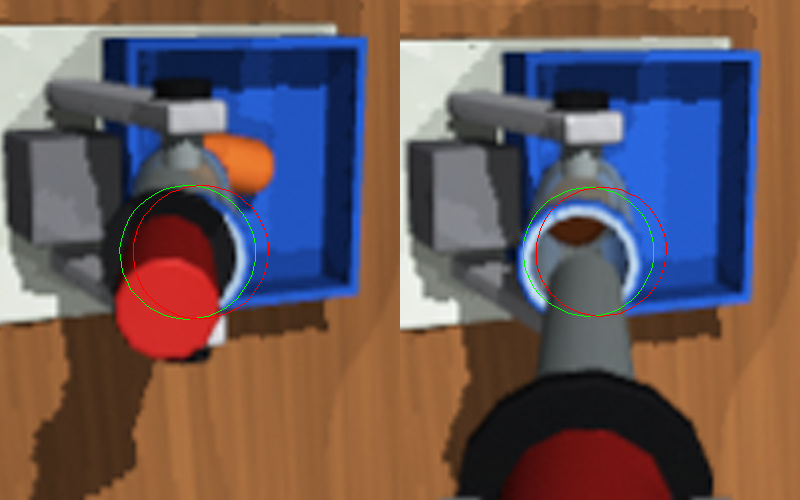

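```bash
python3 - <<'E'
from h import *
im=ctrl.get_image('wrist'); s=ctrl.read_state(); C=R.from_euler('xyz',s['tool_rot']); cr=R.from_euler('xyz',im['orientation'])
t=C.inv().apply(np.array(im['origin'])-s['eef_pos']); q=C.inv()*cr
C4=R.from_euler('xyz',[3.14,-0.399,-0.083])
f=im['frame'][:,:,::-1]; w4=cv2.imread('pics/wrist4.png')
K=np.array([[im['fx'],0,im['cx']],[0,im['fy'],im['cy']],[0,0,1]]); S=R.from_euler('z',yaw); D=np.array(im['D'])
def warp(o,r,img,org,ex,ey,n=480,res=.125):
    g=(np.arange(n)-n/2)*res; X,Y=np.meshgrid(g,-g)
    pts=org+X[...,None]*ex+Y[...,None]*ey
    px=cv2.projectPoints(pts.reshape(-1,3),r.inv().as_rotvec(),-r.inv().apply(o),K,D)[0].reshape(n,n,2).astype(np.float32)
    return cv2.remap(img,px[...,0],px[...,1],cv2.INTER_CUBIC)
_,_,m,u=goal(0); n_=S.apply([np.cos(th),0,np.sin(th)]); y=S.apply([0,1,0]); ex=S.apply([1,0,0])
out=[]
for k,o,r,img in (('before',np.array([559.2,-17.5,362.5])+C4.apply(t),C4*q,w4),('now',np.array(im['origin']),cr,f)):
    A=warp(o,r,img,m,n_,y); B=warp(o,r,img,P+S.apply([0,34,13]),ex,y)
    out.append(np.vstack([A[:300:1][60:,:][:, :400],B[90:390,:400]]))
    out[-1]=np.vstack([cv2.resize(A,(380,290)),cv2.resize(B,(380,290))])
cv2.imwrite('pics/v8.png',np.hstack(out))
E
```

```text
(no output)
```

View pics/v8.png

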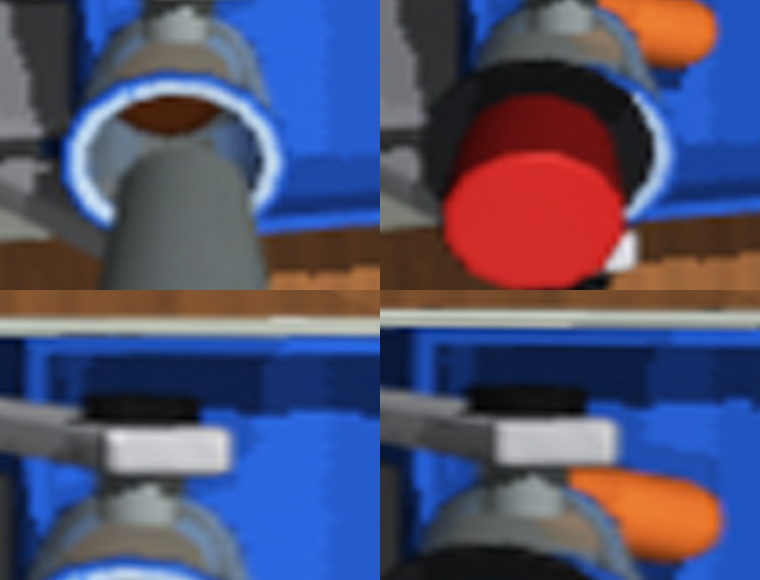

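Relative to the fixed upright, the rim moved less than about 0.3 mm (around 0.005 rad) between the two pictures, so the tube is still at its stop. The flange sits flat on the rim, slightly off-centre within the bore's play. Handing in.

```bash
python3 -c "
from h import *
print(ctrl.read_state()['force'].round(1),ctrl.read_state()['clock']); print(ctrl.finish_job())"
```

```text
[ 0.  -0.8  0.4] 17.45
the job is handed in; nothing more can be done
None
```

I tipped the blue-tray tube to its stop, then pushed the large red-handled rod down inside it until the flange sat on the mouth and the sample dropped into the tray. I handed the job in at 17.5 s, with the hand open and clear of everything; `finish_job` gave no verdict.

- **Tipping:** the stop showed as a rise to 39 N with no further motion.
- **Rod:** the force along the tube rose to about 65 N at the depth where the flange should meet the mouth. That is well over what the push needed, but under the 120 N limit. The flange sits about 3–4 mm off-centre towards the robot, which is within the bore's clearance. I saw no gap under it.
- **Tilt:** the press also loaded the tube sideways, so I compared wrist pictures from before and after. The rim shifted by about 0.3 mm or less, so I take the tube to be still at its stop. These were readings by eye from enlarged pictures, and a rougher first comparison could not rule out about 0.02 rad.
- **Sample:** it lies in the tray at about (720, -24, 24) mm, found by both cameras. The fingers never went near it.
- **Bystanders:** the jar and dish read within a few mm of where they started. The carton did too from the side camera; in the last scene picture the network missed it, giving only a false low-confidence spot at the tray.

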